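# Check out the full card case

## Task

Book out the full card case in the records office. Take the hand scanner by its upright handle, hold it level and still for a full second with its window centred about 6 cm above the barcode on the request slip, and stand it back upright on its mat. Then lift the two look-alike card cases clear of the desk one after the other, each for a moment, to feel which is heavier; the lighter one goes back upright where it stood, and the program finishes while holding the heavier one upright and still in the gripper about 6 cm above the middle of the square reader pad, not set down; leave everything else on the desk alone.

Things in the scene. Friction and masses are not known exactly. Their poses are not given: they have to be found in the camera images.
- scanner_grip (a point): Loose hand scanner, about 140 to 220 g: grey head 90 (own x) x 50 (own y) x 30 mm high standing flat on its underside; on it an upright black handle 36 (x) x 28 (y) mm, from 30 to 110 mm above the underside. This point is inside the handle, 75 mm above the underside, 15 mm behind the head's middle; x points to the nose, z up. Can be taken from above across the 28 mm.
- scanner_window (a point): the scanner's reading window, in the head's flat underside towards the nose: 45 mm ahead (scanner's x) of the scanner_grip point and 75 mm below it. It looks straight down along the scanner's -z. Moves with the scanner.
- mat_top (a point): middle of the top of the flat grey scanner mat, fixed to the desk, 150 mm (own x) x 110 mm (own y), 4 mm thick; the scanner stands on it at the start.
- barcode (a point): middle of the barcode (58 x 26 mm of black bars) on the request slip, a white slip in a clear holder 75 x 105 mm, lying flat and fixed on the desk; this point is 4 mm above the desk. z up.
- case_1_mid (a point): One of two look-alike closed grey plastic card cases, 110 mm long (own x), 46 mm thick (own y), 85 mm high (own z), upright on the desk. One is nearly empty (130 to 210 g), the other full of cards (370 to 500 g); either may stand at either place. This point is the middle, 42.5 mm above the underside. Can be taken from above across the 46 mm.
- case_2_mid (a point): One of two look-alike closed grey plastic card cases, 110 mm long (own x), 46 mm thick (own y), 85 mm high (own z), upright on the desk. One is nearly empty (130 to 210 g), the other full of cards (370 to 500 g); either may stand at either place. This point is the middle, 42.5 mm above the underside. Can be taken from above across the 46 mm.
- reader_top (a point): middle of the top of the square dark reader pad, fixed to the desk, 150 x 150 mm, 16 mm high. z up.
Things that resemble listed ones, but are neither listed nor needed, are in the scene too. What is shaped like the part that bears mat_top but brown is not meant.

How it is judged:
By the outcome, as a careful person would: the job done as asked, in the order asked, and still so for the second after the job is handed in, while the arm keeps its last pose, push and grip.
It also fails if it takes over 72 s, if anything falls off the work surface, if the arm or the gripper's body presses on something with over 40 N, if the wrist force passes 120 N, or if a joint passes its speed limit or range.

## Robot

A 6-joint arm with a two-finger parallel gripper is mounted at the origin on the work surface. World frame = base frame: x ahead of the robot, y to its left, z up, the work surface at z = 0. Lengths are in m, angles in rad, forces in N, time in s.
With the tool pointing down it reaches from about 0.25 to 0.775 m from the base axis. Payload 4 kg.
Tool frame: the origin (TCP) lies on the centre line of the jaws, within the pads' length; the fingertips stand arm.tcp_to_tips ahead of it and the grasp point (between the pads) is the TCP (arm.tcp_to_tips is the distance from the TCP to the fingertips, in m); z points along the fingers, y is the line along which they close (so a half turn about z gives the same grasp; the last joint's range is limited). The gripper opens to 85 mm and grips with 20 to 120 N. Pads are 22 mm wide; open, the fingers measure 114 mm over their backs; the gripper's body (76 mm by 85 mm) begins 54 mm behind the grasp point. The pads swing forward as they close: fully open they stand 13 mm farther back than shut.
Start: joints at [-1.399, 0.087, 1.371, -0, 1.684, -0.103], TCP at [0.149, -0.529, 0.25] pointing down, gripper open.
Joint ranges: [-3.1, 3.1], [-0.76, 2.03], [0.27, 2.55], [-1.08, 4.22], [0.17, 2.65], [-2.57, 2.57]. Speed limits (rad/s): [2.79, 2.79, 3.14, 3.14, 3.14, 3.14].

## Interface

Orientations are given as a rotation vector (axis times angle).
In Python, from plant import read_state, optics, arm gives the robot as it stands.
- The arm moves only by the shell command python3 -m handwheel 'ROWS' [FORCE]. ROWS is a JSON object of lists of equal length, an entry for each row: "travel": the shift along the tool's x, y, z in mm, a list of three; "delta_rot": the turn, a rotation vector about the tool's x, y, z in degrees, a list of three; "jaw": the closure, from -1 (fully open) to 1 (shut). In form: {"travel": [[tx, ty, tz], ...], "delta_rot": [[wx, wy, wz], ...], "jaw": [jaw, ...]}. A call has 1 to 20 rows; each row is the pose to reach, as a shift and turn from the pose commanded when the call began, along the tool's axes at that moment; what a row does not reach only later rows make up. A row lasts 1/8 s, in which the tool goes at most 62.5 mm and 10.7 degrees, less where a joint would pass 70% of its speed; a pose out of reach is approached as far as the arm can. A call with a gripper value outside its range is refused whole. The fingers move at their own pace and stop on an object; FORCE is the grip in N (left out, the last holds). Time passes only in rows, so rows that repeat a pose let the fingers close. It gives the time, the measured TCP pose, the force, the opening and the grip force at its end, in the units of the state.
- read_state(): the state, without advancing time (a new reading comes with each control period).
- optics.camera(name): name is "scene" or "top" or "wrist"; returns a dict with "color" (400x640x3 uint8, red, green, blue), "fx", "fy", "cx", "cy" (pixels), "R" (3x3) and "t" (3): a world point X has camera coordinates R X + t. Camera axes: x right, y down, z forward; pixel columns grow to the right and rows downward; lengths in m; the calibration is good to about 2 mm. A picture is of the moment at which its call begins. There is no depth.
- arm.hand_in(): hands the job in; it is judged then, once.
The state is a dict: "time_s": time; "joint_positions": joint angles; "joint_vel": joint speeds; "joint_torque": joint torques, N m; "position": TCP position; "orientation": TCP orientation; "wrist_force": force on the tool from outside, world axes, zero at the start; "wrist_torque": the same for the moment, N m; "finger_gap": finger opening in m; "gripper_force": force on a finger pad.
Only numpy, scipy, OpenCV 4.12 (cv2) and the standard library are available. Lean on these libraries where they do the work, as an engineer would, in place of code of your own. Each camera call takes 0.05 s, during which the arm holds its last target. There are 200 camera calls.

## Working session

There is one attempt and no reset: what is moved stays moved. The work goes in short steps, Python scripts to look and compute and a shell command to move; the robot and the scene stay as the last step left them, time stands still between calls to the robot, and variables do not carry over. Pictures are saved under pics/ and viewed, at most 11 in all, crops included, and the job is handed in when it is done.

```bash
mkdir -p pics; ls; python3 - <<'E'
from plant import read_state, optics, arm
import cv2,numpy as np
s=read_state();print({k:np.round(v,3).tolist() for k,v in s.items()},arm.tcp_to_tips)
for n in("top","scene"):
    c=optics.camera(n);cv2.imwrite(f"pics/{n}0.png",c["color"][:,:,::-1]);np.savez(f"{n}0.npz",**c)
    print(n,c["fx"],c["cx"],c["cy"],np.round(c["R"],3).tolist(),np.round(c["t"],3))
E
```

```text
pics
{'time_s': 0.0, 'joint_positions': [-1.399, 0.088, 1.372, 0.0, 1.684, -0.103], 'joint_vel': [-0.002, 0.001, 0.002, 0.0, 0.001, -0.001], 'joint_torque': [-0.0, -35.187, -31.327, -0.0, 0.011, -0.0], 'position': [0.149, -0.529, 0.249], 'orientation': [-3.11, -0.43, 0.0], 'wrist_force': [-0.424, -0.081, -0.087], 'wrist_torque': [0.034, 0.001, -0.063], 'gripper_force': 0.0, 'finger_gap': 0.085} 0.019
top 434.0814625880273 322.12247335605366 200.28957423986736 [[0.027, -1.0, -0.013], [-0.996, -0.025, -0.09], [0.09, 0.016, -0.996]] [-0.052  0.509  1.062]
scene 480.11859661684963 317.48213951001145 197.00819310068513 [[0.033, 0.999, 0.006], [0.699, -0.019, -0.715], [-0.715, 0.028, -0.699]] [ 0.039 -0.301  1.877]
```

View pics/top0.png

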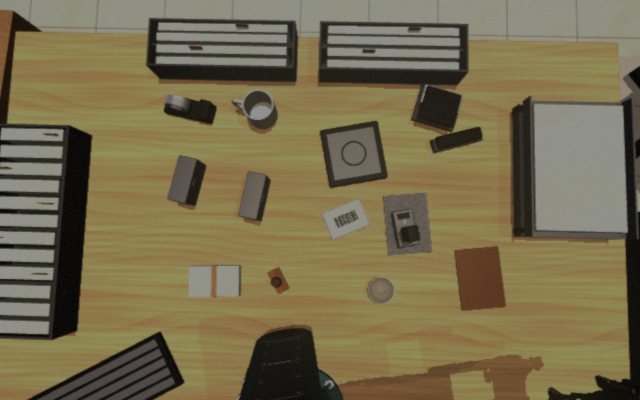

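View pics/scene0.png

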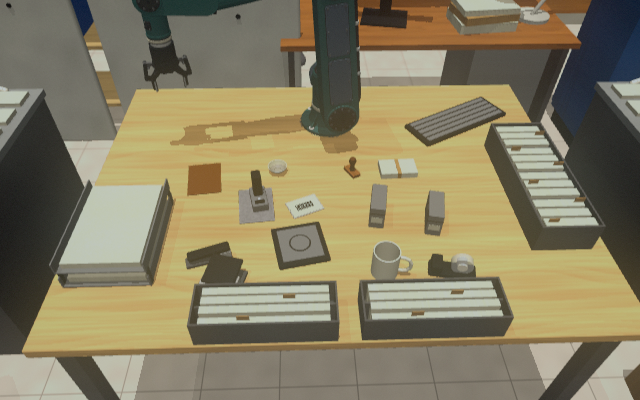

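Candidates (top view):
- Scanner: (405,228). The stapler (456,139) and tape dispenser (190,108) are only similar.
- Mat: grey at (408,224), not the brown one (480,278).
- Slip: (346,219), not the banded cards (214,281).
- Reader: (353,153), not the black box (437,107).
- Cases: (187,180) and (255,196).

I'll check these in one close crop.

```bash
python3 - <<'E'
import cv2,numpy as np
c=np.load("top0.npz")["color"][:,:,::-1]
a=cv2.resize(c[115:260,315:440],None,fx=4,fy=4,interpolation=cv2.INTER_CUBIC)
b=cv2.resize(c[145:235,160:280],None,fx=4,fy=4,interpolation=cv2.INTER_CUBIC)
cv2.imwrite("pics/c1.png",a);cv2.imwrite("pics/c2.png",b)
E
```

```text
(no output)
```

View pics/c1.png

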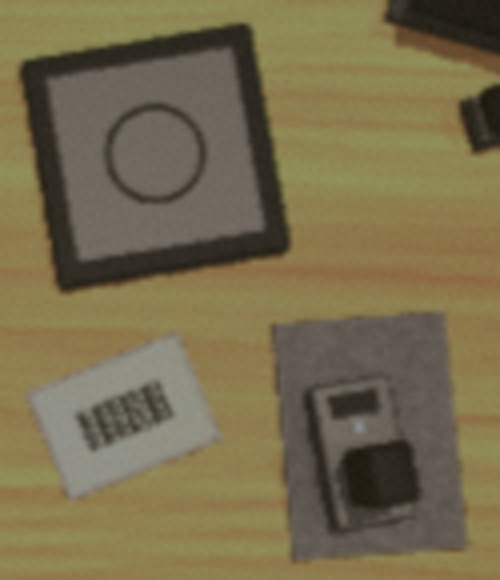

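View pics/c2.png

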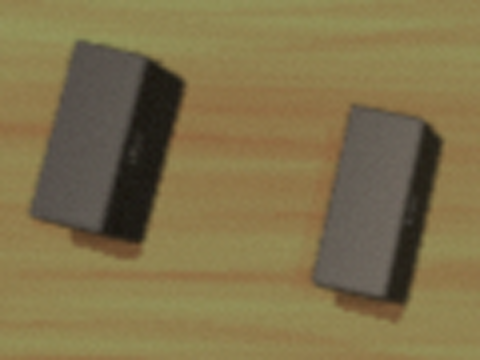

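The crops confirm the choices. In c1 (4x, origin 315,115) the reader ring is at (155,153), the barcode at (125,416), the mat at (370,437), and the scanner nose points up-image with its handle top at (379,475). In c2 (4x, origin 160,145) the case tops are centred near (90,137) and (369,201).

```bash
cat > h.py <<'E'
import numpy as np
from scipy.spatial.transform import Rotation as Ro
def w(c,uv,z):
    uv=np.atleast_2d(uv).astype(float)
    d=np.c_[(uv[:,0]-c["cx"])/c["fx"],(uv[:,1]-c["cy"])/c["fy"],np.ones(len(uv))]@c["R"]
    o=-c["R"].T@c["t"]; return o+d*((z-o[2])/d[:,2])[:,None]
def rel(goal,yaw=None):
    """shift in tool axes (mm) and turn about tool z (deg) from measured pose to point down at goal, with tool y along world yaw"""
    from plant import read_state
    s=read_state();R=Ro.from_rotvec(s["orientation"]);M=R.as_matrix()
    t=M.T@(np.array(goal)-s["position"])*1000
    out=np.round(t,1).tolist()
    if yaw is not None:
        y=M[:,1];a=np.degrees(yaw-np.arctan2(y[1],y[0]));a=(a+90)%180-90
        out+=["turn about tool z",round(-a,1)]
    tilt=M.T@np.array([0,0,-1.]); return out,"tilt",np.round(np.degrees(np.cross([0,0,1],tilt)),2).tolist()
E
python3 - <<'E'
from h import *
c=np.load("top0.npz")
def f(n,p,z,o):
    P=w(c,np.array(p)/4+np.array(o)-.375,z)
    e=[np.round(np.linalg.norm(P[i]-P[(i+1)%4])*1000) for i in range(4)]
    d=(P[0]+P[1]-P[2]-P[3]);g=(P[1]+P[2]-P[0]-P[3])
    print(n,np.round(P.mean(0),4),e,"dir(up-image)",np.round(np.degrees(np.arctan2(d[1],d[0])),1),"dir(right)",np.round(np.degrees(np.arctan2(g[1],g[0])),1))
A=(315,115);B=(160,145)
f("reader",[(22,65),(248,27),(288,248),(65,290)],.016,A)
f("barcode",[(77,413),(160,382),(173,418),(92,450)],.004,A)
f("slip",[(30,395),(180,333),(220,437),(70,498)],.004,A)
f("mat",[(273,325),(443,313),(468,548),(293,560)],.004,A)
f("head",[(318,388),(388,376),(408,515),(338,528)],.034,A)
f("handle",[(343,448),(405,440),(416,500),(352,510)],.114,A)
f("caseL",[(80,42),(147,60),(102,232),(32,215)],.085,B)
f("caseR",[(352,106),(421,119),(387,298),(315,281)],.085,B)
E
```

```text
reader [ 0.6314 -0.1149  0.016 ] [np.float64(146.0), np.float64(144.0), np.float64(143.0), np.float64(147.0)] dir(up-image) 11.5 dir(right) -78.4
barcode [ 0.4674 -0.0998  0.004 ] [np.float64(56.0), np.float64(24.0), np.float64(55.0), np.float64(25.0)] dir(up-image) 22.2 dir(right) -67.5
slip [ 0.4674 -0.0995  0.004 ] [np.float64(103.0), np.float64(70.0), np.float64(102.0), np.float64(70.0)] dir(up-image) 22.4 dir(right) -66.2
mat [ 0.4587 -0.2536  0.004 ] [np.float64(108.0), np.float64(149.0), np.float64(110.0), np.float64(148.0)] dir(up-image) 6.0 dir(right) -84.5
head [ 0.4477 -0.2445  0.034 ] [np.float64(44.0), np.float64(86.0), np.float64(44.0), np.float64(86.0)] dir(up-image) 8.7 dir(right) -78.4
handle [ 0.4324 -0.2395  0.114 ] [np.float64(35.0), np.float64(34.0), np.float64(37.0), np.float64(35.0)] dir(up-image) 9.8 dir(right) -80.4
caseL [0.5477 0.2942 0.085 ] [np.float64(42.0), np.float64(106.0), np.float64(43.0), np.float64(107.0)] dir(up-image) -11.9 dir(right) -102.9
caseR [0.5138 0.1269 0.085 ] [np.float64(42.0), np.float64(108.0), np.float64(44.0), np.float64(106.0)] dir(up-image) -9.0 dir(right) -100.6
```

```bash
python3 -c "
from h import *
print(rel([.433,-.245,.22],np.radians(99.5)))"
```

```text
([350.2, -196.2, 29.7, 'turn about tool z', np.float64(6.2)], 'tilt', [-0.12, -0.01, 0.0])
```

```bash
python3 -m handwheel '{"travel":[[35,-20,0],[85,-48,5],[140,-78,10],[195,-109,15],[250,-140,20],[300,-168,26],[335,-188,30],[350,-196,30],[350,-196,30]],"delta_rot":[[0,0,1],[0,0,2],[0,0,3],[0,0,4],[0,0,5],[0,0,6],[0,0,6.2],[0,0,6.2],[0,0,6.2]],"jaw":[-1,-1,-1,-1,-1,-1,-1,-1,-1]}' 40; python3 - <<'E'
from h import *
import cv2
from plant import optics,read_state
c=optics.camera("wrist");np.savez("w1.npz",**c);cv2.imwrite("pics/w1.png",c["color"][:,:,::-1])
print(rel([.433,-.245,.22],np.radians(99.5)),np.round(-c["R"].T@c["t"],3))
E
```

```text
time_s: 1.23
position: [0.4331, -0.2455, 0.22]
orientation: [3.13, 0.264, -0.002]
wrist_force: [0.1, 0.2, -0.8]
finger_gap: 0.085
gripper_force: 0.0
([0.6, -1.2, 0.2, 'turn about tool z', np.float64(0.1)], 'tilt', [0.03, 0.06, -0.0]) [ 0.504 -0.233  0.343]
```

View pics/w1.png

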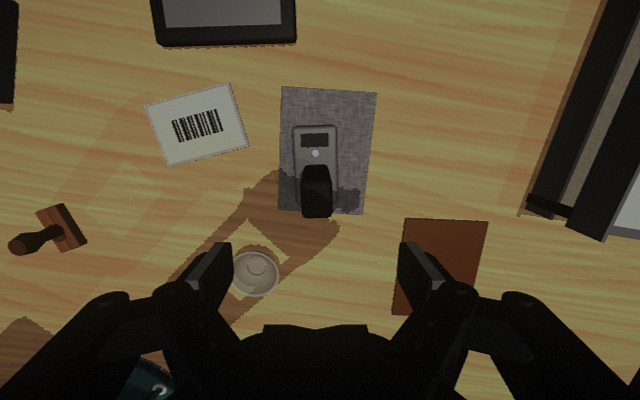

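The wrist view shows the scanner nose edge at (294,127)–(336,125), the handle top near (316,206), the barcode centre near (198,125), and the mat corners at (281,86), (377,94), (362,215) and (278,208).

```bash
python3 - <<'E'
from h import *
import cv2
c=np.load("w1.npz")
for n,p,z in [("nose",[(294,127),(336,125)],.034),("headL",[(294,127),(297,195)],.034),("bar",[(173,125),(215,109),(223,131),(180,143)],.004),("mat",[(281,86),(377,94),(362,215),(278,208)],.004),("handtop",[(302,195),(330,195),(331,216),(303,218)],.114)]:
    P=w(c,p,z);print(n,np.round(P[:,:2],4).tolist(),np.round(P.mean(0),4))
a=c["color"][70:230,140:390,::-1];b=cv2.convertScaleAbs(cv2.resize(a,None,fx=3.2,fy=3.2,interpolation=cv2.INTER_CUBIC),alpha=2.2);cv2.imwrite("pics/w1c.png",b)
E
```

```text
nose [[0.4896, -0.213], [0.4993, -0.2573]] [ 0.4945 -0.2351  0.034 ]
headL [[0.4896, -0.213], [0.4147, -0.2277]] [ 0.4522 -0.2203  0.034 ]
bar [[0.4664, -0.0696], [0.4929, -0.1173], [0.4694, -0.1284], [0.4466, -0.0785]] [ 0.4688 -0.0984  0.004 ]
mat [[0.5306, -0.1897], [0.5407, -0.2996], [0.3935, -0.3143], [0.3847, -0.2057]] [ 0.4624 -0.2523  0.004 ]
handtop [[0.4385, -0.2333], [0.4426, -0.257], [0.4239, -0.2614], [0.4179, -0.2375]] [ 0.4307 -0.2473  0.114 ]
```

View pics/w1c.png

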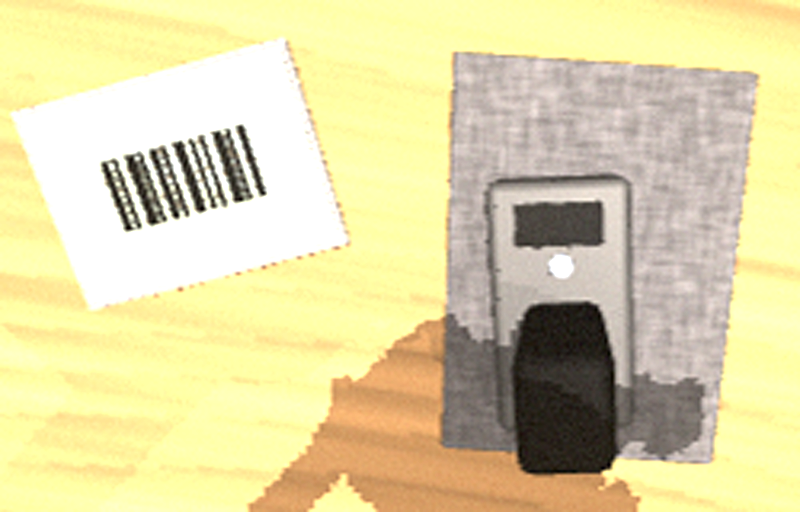

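Sharper corners from this crop: handle top at crop (515,360), (612,365), (612,468), (518,470), and head top at (497,185), (625,182), (630,425), (503,425).

```bash
python3 - <<'E'
from h import *
c=np.load("w1.npz")
for n,p,z in [("hand",[(515,360),(612,365),(612,468),(518,470)],.114),("head",[(497,185),(625,182),(630,425),(503,425)],.034),("bar",[(102,161),(243,126),(266,194),(125,230)],.004)]:
    P=w(c,np.array(p)/3.2+[140,70]-.34,z);d=P[0]+P[1]-P[2]-P[3]
    print(n,np.round(P.mean(0),4),np.degrees(np.arctan2(d[1],d[0])),np.round([np.linalg.norm(P[i]-P[(i+1)%4])*1000 for i in range(4)]))
g=[.4325,-.2475,.079];print(rel(g,np.radians(99.5)))
E
```

```text
hand [ 0.4363 -0.2459  0.114 ] 10.501046728359828 [26. 29. 26. 31.]
head [ 0.4515 -0.2435  0.034 ] 11.048694317810288 [43. 86. 46. 85.]
bar [ 0.4708 -0.0977  0.004 ] 22.569874326923934 [54. 25. 56. 25.]
([-0.1, 1.1, 141.2, 'turn about tool z', np.float64(0.1)], 'tilt', [0.03, 0.06, -0.0])
```

```bash
python3 -c "
from h import *
print(rel([.435,-.2463,.079],np.radians(100.3)))"
```

```text
([2.5, 0.3, 141.2, 'turn about tool z', np.float64(-0.7)], 'tilt', [0.03, 0.06, -0.0])
```

```bash
python3 -m handwheel '{"travel":[[2.5,0.3,25],[2.5,0.3,65],[2.5,0.3,105],[2.5,0.3,131],[2.5,0.3,141],[2.5,0.3,141],[2.5,0.3,141],[2.5,0.3,141],[2.5,0.3,141],[2.5,0.3,141],[2.5,0.3,141]],"delta_rot":[[0,0,-0.7],[0,0,-0.7],[0,0,-0.7],[0,0,-0.7],[0,0,-0.7],[0,0,-0.7],[0,0,-0.7],[0,0,-0.7],[0,0,-0.7],[0,0,-0.7],[0,0,-0.7]],"jaw":[-1,-1,-1,-1,-1,-1,1,1,1,1,1]}' 40; python3 -c "
from h import *
print(rel([.435,-.2463,.079],np.radians(100.3)))"
```

```text
time_s: 2.65
position: [0.4359, -0.246, 0.0802]
orientation: [3.128, 0.281, 0.002]
wrist_force: [-0.1, 0.5, 3.8]
finger_gap: 0.0278
gripper_force: 39.8
([-0.9, 0.2, 1.2, 'turn about tool z', np.float64(-0.0)], 'tilt', [0.07, -0.06, 0.0])
```

```bash
python3 -c "
from h import *
print(rel([.4247,-.1067,.141]))"; python3 -m handwheel '{"travel":[[0,0,-10],[0,0,-35],[0,0,-58],[0,0,-61],[0,0,-61]],"delta_rot":[[0,0,0],[0,0,0],[0,0,0],[0,0,0],[0,0,0]],"jaw":[1,1,1,1,1]}'; python3 -c "
from h import *
print(rel([.4247,-.1067,.141],np.radians(100.3)))"
```

```text
([13.8, -138.9, -61.0], 'tilt', [0.07, -0.06, 0.0])
time_s: 3.28
position: [0.4351, -0.2454, 0.1396]
orientation: [-3.128, -0.28, 0.001]
wrist_force: [-0.3, 0.3, -1.8]
finger_gap: 0.028
gripper_force: 39.4
([14.5, -138.3, -1.3, 'turn about tool z', np.float64(-0.1)], 'tilt', [-0.05, 0.05, 0.0])
```

```bash
python3 -m handwheel '{"travel":[[1.5,-14,0],[5,-45,-1],[9,-85,-1],[13,-120,-1],[14,-135,-1],[14,-138,-1],[14,-138,-1],[14,-138,-1]],"delta_rot":[[0,0,0],[0,0,0],[0,0,0],[0,0,0],[0,0,0],[0,0,0],[0,0,0],[0,0,0]],"jaw":[1,1,1,1,1,1,1,1]}'; python3 - <<'E'
from h import *
import cv2
from plant import optics
print(rel([.4247,-.1067,.141],np.radians(100.3)))
c=optics.camera("top");np.savez("t2.npz",**c)
d=optics.camera("wrist");np.savez("w2.npz",**d)
a=cv2.resize(c["color"][150:270,290:430,::-1],(466,400),interpolation=cv2.INTER_CUBIC)
b=cv2.resize(d["color"][:400,160:480,::-1],(320,400))
cv2.imwrite("pics/m2.png",cv2.convertScaleAbs(np.hstack([a,b]),alpha=2))
E
```

```text
time_s: 4.28
position: [0.4248, -0.1082, 0.1413]
orientation: [3.129, 0.279, -0.0]
wrist_force: [-0.1, -0.0, -1.6]
finger_gap: 0.028
gripper_force: 39.6
([0.2, -1.5, 0.3, 'turn about tool z', np.float64(-0.1)], 'tilt', [0.02, 0.01, -0.0])
```

View pics/m2.png

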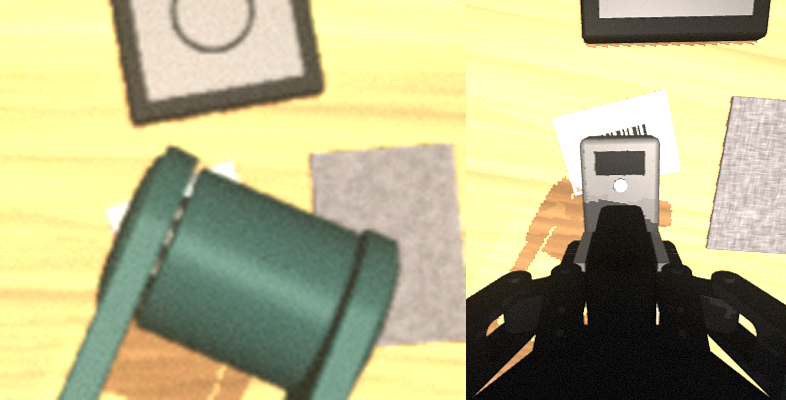

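The scanner hangs level with its nose over the slip. The nose edge is at wrist pixels (274,138)–(352,138). I'll check the window position against the barcode.

```bash
python3 - <<'E'
from h import *
c=np.load("w2.npz")
P=w(c,[(275,139),(351,139)],.0955);n=P.mean(0);d=P[0]-P[1]
yaw=np.arctan2(d[1],d[0])-np.pi/2
x=np.array([np.cos(yaw),np.sin(yaw)])
print(np.round(P,4),np.degrees(yaw),"window",n[:2]-.015*x,"slip",w(c,[(254,118),(360,91),(380,170),(272,193)],.004).mean(0))
print(rel([.4247,-.1067,.141],np.radians(100.3)))
E
```

```text
[[ 0.4788 -0.0741  0.0955]
 [ 0.4869 -0.1189  0.0955]] 10.224282791369724 window [ 0.46811729 -0.09916907] slip [ 0.47149639 -0.10104145  0.004     ]
([0.2, -1.4, 0.3, 'turn about tool z', np.float64(-0.1)], 'tilt', [0.01, 0.01, -0.0])
```

```bash
python3 -m handwheel '{"travel":[[1,-0.5,0],[1,-0.5,0],[1,-0.5,0],[1,-0.5,0],[1,-0.5,0],[1,-0.5,0],[1,-0.5,0],[1,-0.5,0],[1,-0.5,0],[1,-0.5,0],[1,-0.5,0],[1,-0.5,0],[1,-0.5,0],[1,-0.5,0]],"delta_rot":[[0,0,0],[0,0,0],[0,0,0],[0,0,0],[0,0,0],[0,0,0],[0,0,0],[0,0,0],[0,0,0],[0,0,0],[0,0,0],[0,0,0],[0,0,0],[0,0,0]],"jaw":[1,1,1,1,1,1,1,1,1,1,1,1,1,1]}'; python3 -c "
from h import *
print(rel([.4359,-.247,.141],np.radians(100.3)))"
```

```text
time_s: 6.12
position: [0.4256, -0.1067, 0.1413]
orientation: [3.129, 0.28, 0.0]
wrist_force: [-0.1, -0.1, -2.7]
finger_gap: 0.0277
gripper_force: 39.6
([-14.8, 139.9, 0.3, 'turn about tool z', np.float64(-0.1)], 'tilt', [0.01, 0.0, -0.0])
```

```bash
python3 -m handwheel '{"travel":[[-1,14,0],[-3,45,0],[-6,85,0],[-9,122,0],[-10,140,0],[-10,145,0],[-10,145,10],[-10,145,30],[-10,145,48],[-10,145,56],[-10,145,60],[-10,145,61],[-10,145,61]],"delta_rot":[[0,0,0],[0,0,0],[0,0,0],[0,0,0],[0,0,0],[0,0,0],[0,0,0],[0,0,0],[0,0,0],[0,0,0],[0,0,0],[0,0,0],[0,0,0]],"jaw":[1,1,1,1,1,1,1,1,1,1,1,1,1]}'
```

```text
time_s: 7.75
position: [0.4419, -0.2514, 0.081]
orientation: [3.128, 0.28, 0.001]
wrist_force: [0.3, -1.2, -1.3]
finger_gap: 0.0283
gripper_force: 39.6
```

```bash
python3 -m handwheel '{"travel":[[0,0,1],[0,0,1.5],[0,0,1.5]],"delta_rot":[[0,0,0],[0,0,0],[0,0,0]],"jaw":[1,1,1]}'
```

```text
time_s: 8.12
position: [0.442, -0.2516, 0.0802]
orientation: [3.128, 0.28, 0.002]
wrist_force: [-0.7, -0.5, 5.2]
finger_gap: 0.0279
gripper_force: 40.7
```

```bash
python3 -m handwheel '{"travel":[[0,0,0],[0,0,0],[0,0,0],[0,0,0],[0,0,-10],[0,0,-45],[0,0,-95],[0,0,-135],[0,0,-145],[0,0,-145]],"delta_rot":[[0,0,0],[0,0,0],[0,0,0],[0,0,0],[0,0,0],[0,0,0],[0,0,0],[0,0,0],[0,0,0],[0,0,0]],"jaw":[0.3,-0.2,-1,-1,-1,-1,-1,-1,-1,-1]}'; python3 - <<'E'
from h import *
print(rel([.5138,.1269,.225],np.radians(80.3)))
E
```

```text
time_s: 9.38
position: [0.4417, -0.2512, 0.2243]
orientation: [3.128, 0.28, 0.002]
wrist_force: [-0.8, -0.3, 0.0]
finger_gap: 0.0854
gripper_force: 0.0
([138.2, -359.3, -0.9, 'turn about tool z', np.float64(19.9)], 'tilt', [0.06, -0.05, 0.0])
```

```bash
python3 -m handwheel '{"travel":[[12,-31,0],[32,-83,0],[52,-135,0],[72,-187,0],[92,-239,0],[112,-291,0],[130,-338,0],[138,-359,0],[138,-359,0],[138,-359,0]],"delta_rot":[[0,0,2],[0,0,5],[0,0,8],[0,0,11],[0,0,14],[0,0,17],[0,0,19],[0,0,20],[0,0,20],[0,0,20]],"jaw":[-1,-1,-1,-1,-1,-1,-1,-1,-1,-1]}'; python3 - <<'E'
from h import *
import cv2
from plant import optics
d=optics.camera("wrist");np.savez("w3.npz",**d)
t=optics.camera("top");np.savez("t3.npz",**t)
m=cv2.resize(t["color"][180:265,370:440,::-1],(290,350),interpolation=cv2.INTER_CUBIC)
b=cv2.resize(d["color"][50:250,100:440,::-1],None,fx=2,fy=2,interpolation=cv2.INTER_CUBIC)[:350 if 0 else 400]
cv2.imwrite("pics/m3.png",cv2.convertScaleAbs(np.hstack([b,cv2.resize(m,(120,400))]),alpha=2))
print(b.shape,rel([.5138,.1269,.225],np.radians(80.3)))
E
```

```text
time_s: 10.62
position: [0.5128, 0.1259, 0.2221]
orientation: [3.129, -0.267, -0.005]
wrist_force: [0.5, -0.2, 0.8]
finger_gap: 0.0858
gripper_force: 0.0
(400, 680, 3) ([0.4, -1.4, -2.0, 'turn about tool z', np.float64(-0.1)], 'tilt', [0.05, 0.07, -0.0])
```

View pics/m3.png

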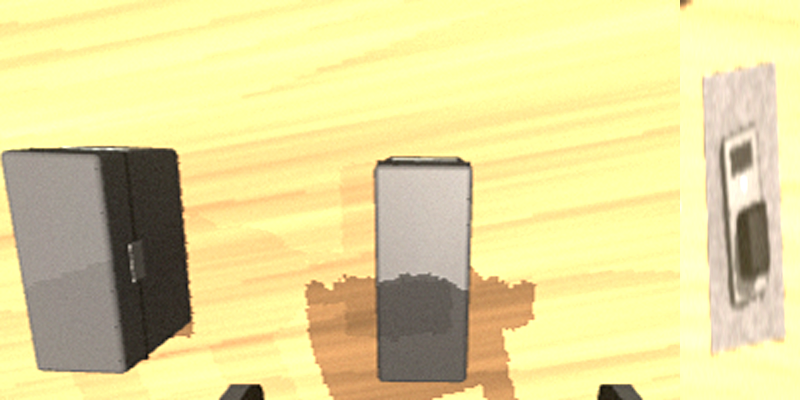

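The scanner stands upright on the mat. The near case's top corners are at crop (376,166), (470,165), (467,381), (377,381), and the far case's at (3,152), (99,154), (127,372), (38,369).

```bash
python3 - <<'E'
from h import *
c=np.load("w3.npz")
for n,p in [("R",[(376,166),(470,165),(467,381),(377,381)]),("L",[(3,152),(99,154),(127,372),(38,369)])]:
    P=w(c,np.array(p)/2+[100,50]-.25,.085);d=P[0]+P[1]-P[2]-P[3]
    y=np.degrees(np.arctan2(d[1],d[0]))
    print(n,np.round(P.mean(0),4),y,np.round([np.linalg.norm(P[i]-P[(i+1)%4])*1000 for i in range(4)]))
print(rel([.515,.1265,.055],np.radians(80)))
E
```

```text
R [0.5174 0.1295 0.085 ] -10.18799105067689 [ 43. 108.  46. 107.]
L [0.5518 0.2965 0.085 ] -12.042083161311686 [ 43. 108.  45. 107.]
([1.9, -1.4, 168.0, 'turn about tool z', np.float64(0.2)], 'tilt', [0.05, 0.07, -0.0])
```

```bash
python3 -m handwheel '{"travel":[[3,-3,25],[3,-3,70],[3,-3,120],[3,-3,155],[3,-3,167],[3,-3,168],[3,-3,168],[3,-3,168],[3,-3,168],[3,-3,168],[3,-3,168]],"delta_rot":[[0,0,0],[0,0,0],[0,0,0],[0,0,0],[0,0,0],[0,0,0],[0,0,0],[0,0,0],[0,0,0],[0,0,0],[0,0,0]],"jaw":[-1,-1,-1,-1,-1,-1,0.5,1,1,1,1]}' 60
```

```text
time_s: 12.1
position: [0.5182, 0.1291, 0.0577]
orientation: [-3.13, 0.267, -0.006]
wrist_force: [-1.1, -1.2, 5.8]
finger_gap: 0.0453
gripper_force: 62.7
```

```bash
python3 -m handwheel '{"travel":[[0,0,-8],[0,0,-30],[0,0,-52],[0,0,-60],[0,0,-60],[0,0,-60],[0,0,-60],[0,0,-60],[0,0,-60],[0,0,-60]],"delta_rot":[[0,0,0],[0,0,0],[0,0,0],[0,0,0],[0,0,0],[0,0,0],[0,0,0],[0,0,0],[0,0,0],[0,0,0]],"jaw":[1,1,1,1,1,1,1,1,1,1]}'; python3 -c "
from h import *
from plant import read_state,optics
print(read_state()['joint_torque']);import cv2
d=optics.camera('wrist');np.savez('w4.npz',**d)
print(read_state()['wrist_force'])"
```

```text
time_s: 13.35
position: [0.5169, 0.1291, 0.1157]
orientation: [3.13, -0.267, -0.0]
wrist_force: [1.2, 0.2, -4.4]
finger_gap: 0.045
gripper_force: 62.2
[-1.00032426e-03 -3.67173421e+01 -3.14536464e+01  3.27661430e-03
  1.55864214e-02  4.33035495e-06]
[ 0.07488311 -0.926894   -4.71081869]
```

The first case reads about 4.5 N, so it is probably the full one. I'll set it back and lift the other.

```bash
python3 -m handwheel '{"travel":[[0,0,8],[0,0,30],[0,0,48],[0,0,56],[0,0,60],[0,0,61.5],[0,0,61.5],[0,0,61.5]],"delta_rot":[[0,0,0],[0,0,0],[0,0,0],[0,0,0],[0,0,0],[0,0,0],[0,0,0],[0,0,0]],"jaw":[1,1,1,1,1,1,1,1]}'
```

```text
time_s: 14.4
position: [0.517, 0.1291, 0.0577]
orientation: [3.13, -0.267, 0.001]
wrist_force: [-9.3, -1.7, 11.6]
finger_gap: 0.0454
gripper_force: 63.4
```

```bash
python3 -m handwheel '{"travel":[[0,0,-1],[0,0,-1],[0,0,-1],[0,0,-1],[0,0,-15],[0,0,-55],[0,0,-100],[0,0,-125],[0,0,-130],[0,0,-130]],"delta_rot":[[0,0,0],[0,0,0],[0,0,0],[0,0,0],[0,0,0],[0,0,0],[0,0,0],[0,0,0],[0,0,0],[0,0,0]],"jaw":[0,-0.4,-1,-1,-1,-1,-1,-1,-1,-1]}'; python3 - <<'E'
from h import *
print(rel([.550,.2955,.185],np.radians(78)))
E
```

```text
time_s: 15.65
position: [0.5168, 0.1291, 0.1841]
orientation: [3.13, -0.267, -0.0]
wrist_force: [-0.3, 0.9, -0.5]
finger_gap: 0.0856
gripper_force: 0.0
([4.6, -169.6, -1.0, 'turn about tool z', np.float64(2.2)], 'tilt', [0.01, 0.01, -0.0])
```

```bash
python3 -m handwheel '{"travel":[[0.5,-18,0],[2,-60,0],[3,-105,0],[4,-145,0],[4.5,-165,0],[4.5,-169.5,0],[4.5,-169.5,0]],"delta_rot":[[0,0,0],[0,0,1],[0,0,1.5],[0,0,2],[0,0,2],[0,0,2],[0,0,2]],"jaw":[-1,-1,-1,-1,-1,-1,-1]}'; python3 - <<'E'
from h import *
import cv2
from plant import optics
d=optics.camera("wrist");np.savez("w5.npz",**d)
a=d["color"][80:280,180:460,::-1]
b=cv2.resize(a,None,fx=2.8,fy=2.8,interpolation=cv2.INTER_CUBIC)
cv2.imwrite("pics/m5.png",cv2.convertScaleAbs(b,alpha=2))
print(rel([.550,.2955,.055],np.radians(78)))
E
```

```text
time_s: 16.52
position: [0.5499, 0.2948, 0.1838]
orientation: [3.124, -0.322, -0.001]
wrist_force: [0.3, -0.5, 0.5]
finger_gap: 0.0855
gripper_force: 0.0
([-0.2, -1.2, 129.1, 'turn about tool z', np.float64(0.2)], 'tilt', [0.06, 0.02, -0.0])
```

View pics/m5.png

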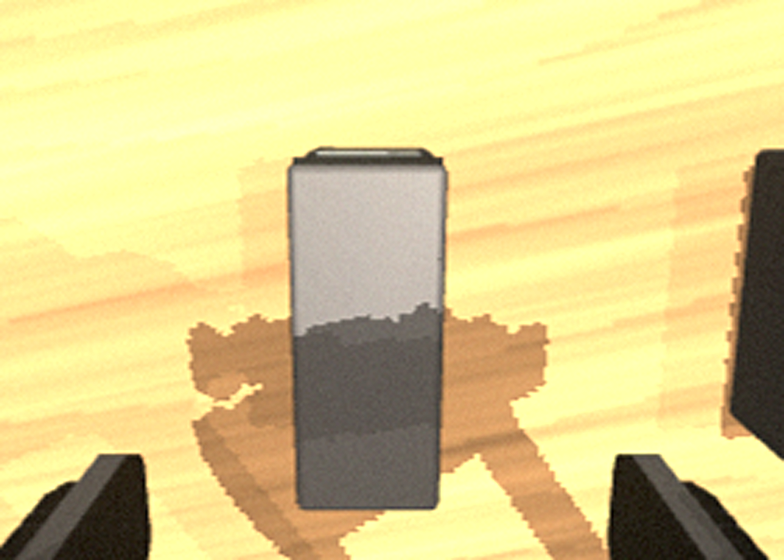

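The case stands upright between the open fingers, with top corners at crop (288,166), (445,166), (439,509), (298,509).

```bash
python3 - <<'E'
from h import *
c=np.load("w5.npz")
P=w(c,np.array([(289,166),(445,166),(439,509),(298,509)])/2.8+[180,80]-.3,.085);d=P[0]+P[1]-P[2]-P[3]
print(np.round(P.mean(0),4),np.degrees(np.arctan2(d[1],d[0])))
m=P.mean(0); print(rel([m[0]-.001,m[1]-.0005,.055],np.arctan2(d[1],d[0])+np.pi/2))
E
```

```text
[0.5521 0.2983 0.085 ] -11.694010335236484
([0.4, -3.6, 129.1, 'turn about tool z', np.float64(-0.1)], 'tilt', [0.06, 0.02, -0.0])
```

```bash
python3 -m handwheel '{"travel":[[0.5,-3,20],[0.5,-3,60],[0.5,-3,100],[0.5,-3,122],[0.5,-3,127],[0.5,-3,127],[0.5,-3,127],[0.5,-3,127],[0.5,-3,127],[0.5,-3,127]],"delta_rot":[[0,0,0],[0,0,0],[0,0,0],[0,0,0],[0,0,0],[0,0,0],[0,0,0],[0,0,0],[0,0,0],[0,0,0]],"jaw":[-1,-1,-1,-1,-1,0.5,1,1,1,1]}' 60; python3 -m handwheel '{"travel":[[0,0,-8],[0,0,-30],[0,0,-52],[0,0,-60],[0,0,-60],[0,0,-60],[0,0,-60],[0,0,-60],[0,0,-60],[0,0,-60]],"delta_rot":[[0,0,0],[0,0,0],[0,0,0],[0,0,0],[0,0,0],[0,0,0],[0,0,0],[0,0,0],[0,0,0],[0,0,0]],"jaw":[1,1,1,1,1,1,1,1,1,1]}'; python3 -c "
from plant import read_state,optics
print(read_state()['joint_torque']);
optics.camera('wrist')
print(read_state()['wrist_force'])"
```

```text
time_s: 17.82
position: [0.5523, 0.2986, 0.0591]
orientation: [-3.124, 0.322, -0.005]
wrist_force: [1.2, -0.2, 4.8]
finger_gap: 0.0452
gripper_force: 62.9
time_s: 19.08
position: [0.5512, 0.2982, 0.1172]
orientation: [3.125, -0.322, -0.0]
wrist_force: [0.1, -0.3, -0.9]
finger_gap: 0.0457
gripper_force: 62.3
[-2.48930382e-04 -4.43486130e+01 -3.05882442e+01  1.63297635e-03
  5.34591629e-03  1.68535479e-05]
[ 1.19836831  0.11895062 -1.17196454]
```

This one reads about 1 N, so it is the light case. I'll put it back where it stood.

```bash
python3 -m handwheel '{"travel":[[0,0,8],[0,0,30],[0,0,48],[0,0,56],[0,0,60],[0,0,61.5],[0,0,61.5],[0,0,61.5]],"delta_rot":[[0,0,0],[0,0,0],[0,0,0],[0,0,0],[0,0,0],[0,0,0],[0,0,0],[0,0,0]],"jaw":[1,1,1,1,1,1,1,1]}' && python3 -m handwheel '{"travel":[[0,0,-1],[0,0,-1],[0,0,-1],[0,0,-1],[0,0,-15],[0,0,-55],[0,0,-100],[0,0,-125],[0,0,-130],[0,0,-130]],"delta_rot":[[0,0,0],[0,0,0],[0,0,0],[0,0,0],[0,0,0],[0,0,0],[0,0,0],[0,0,0],[0,0,0],[0,0,0]],"jaw":[0,-0.4,-1,-1,-1,-1,-1,-1,-1,-1]}'; python3 - <<'E'
from h import *
print(rel([.517,.129,.185],np.radians(80.2)))
E
```

```text
time_s: 20.12
position: [0.5513, 0.2985, 0.0592]
orientation: [-3.124, 0.322, -0.002]
wrist_force: [-6.5, -2.4, 11.2]
finger_gap: 0.0455
gripper_force: 63.5
time_s: 21.38
position: [0.5511, 0.2982, 0.1855]
orientation: [3.125, -0.322, -0.0]
wrist_force: [-0.1, -1.0, -0.5]
finger_gap: 0.0852
gripper_force: 0.0
([1.1, 172.5, 0.6, 'turn about tool z', np.float64(-2.0)], 'tilt', [0.01, 0.01, -0.0])
```

```bash
python3 -m handwheel '{"travel":[[0,18,0],[0.5,60,0],[1,105,0],[1,147,0],[1,168,0],[1,172.5,0],[1,172.5,0],[1,172.5,0]],"delta_rot":[[0,0,0],[0,0,-1],[0,0,-1.5],[0,0,-2],[0,0,-2],[0,0,-2],[0,0,-2],[0,0,-2]],"jaw":[-1,-1,-1,-1,-1,-1,-1,-1]}'; python3 - <<'E'
from h import *
print(rel([.517,.129,.055],np.radians(80.2)))
import cv2
from plant import optics
d=optics.camera("wrist")
cv2.imwrite("pics/m6.png",cv2.convertScaleAbs(d["color"][:,:,::-1],alpha=2))
E
```

```text
time_s: 22.38
position: [0.5172, 0.1301, 0.1856]
orientation: [-3.13, 0.265, 0.0]
wrist_force: [-0.3, 1.1, -0.5]
finger_gap: 0.0852
gripper_force: 0.0
([0.0, 1.2, 130.6, 'turn about tool z', np.float64(0.1)], 'tilt', [-0.02, 0.01, 0.0])
```

View pics/m6.png

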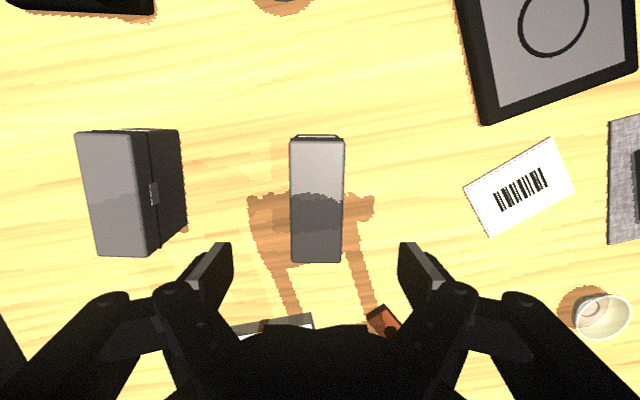

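Both cases stand upright; the heavy one is at (317,200), between the fingers. Now the final grasp and lift.

```bash
python3 -m handwheel '{"travel":[[0,1,20],[0,1,60],[0,1,100],[0,1,124],[0,1,129],[0,1,129],[0,1,129],[0,1,129],[0,1,129],[0,1,129]],"delta_rot":[[0,0,0],[0,0,0],[0,0,0],[0,0,0],[0,0,0],[0,0,0],[0,0,0],[0,0,0],[0,0,0],[0,0,0]],"jaw":[-1,-1,-1,-1,-1,0.5,1,1,1,1]}' 70; python3 -m handwheel '{"travel":[[0,0,-8],[0,0,-30],[0,0,-58],[0,0,-74],[0,0,-78],[0,0,-78],[0,0,-78],[0,0,-78]],"delta_rot":[[0,0,0],[0,0,0],[0,0,0],[0,0,0],[0,0,0],[0,0,0],[0,0,0],[0,0,0]],"jaw":[1,1,1,1,1,1,1,1]}'; python3 - <<'E'
from h import *
import cv2
from plant import optics
c=np.load("w1.npz");
print(rel([.6335,-.1145,.135],np.radians(80.2)))
E
```

```text
time_s: 23.68
position: [0.5183, 0.1287, 0.0587]
orientation: [-3.129, 0.267, -0.006]
wrist_force: [0.4, 1.9, 5.8]
finger_gap: 0.0453
gripper_force: 72.8
time_s: 24.68
position: [0.5163, 0.1281, 0.1337]
orientation: [3.13, -0.267, -0.003]
wrist_force: [-0.3, -0.2, -4.7]
finger_gap: 0.0455
gripper_force: 72.1
([156.6, 219.2, -1.4, 'turn about tool z', np.float64(0.0)], 'tilt', [0.04, 0.11, -0.0])
```

```bash
python3 -m handwheel '{"travel":[[12,17,-1],[33,46,-2],[56,78,-2],[79,111,-2],[102,143,-2],[125,175,-2],[144,202,-2],[154,215,-2],[156.5,219,-2],[156.5,219,-2],[156.5,219,-2],[156.5,219,-2]],"delta_rot":[[0,0,0],[0,0,0],[0,0,0],[0,0,0],[0,0,0],[0,0,0],[0,0,0],[0,0,0],[0,0,0],[0,0,0],[0,0,0],[0,0,0]],"jaw":[1,1,1,1,1,1,1,1,1,1,1,1]}'; python3 - <<'E'
from h import *
import cv2
from plant import optics
print(rel([.633,-.1145,.1355],np.radians(80.2)))
d=optics.camera("wrist");t=optics.camera("scene")
b=cv2.resize(t["color"][140:340,160:460,::-1],(600,400),interpolation=cv2.INTER_CUBIC)
cv2.imwrite("pics/m7.png",cv2.convertScaleAbs(np.hstack([b,cv2.resize(d["color"][:,160:480,::-1],(200,250))[:,:]if 0 else cv2.copyMakeBorder(cv2.resize(d["color"][:,160:480,::-1],(200,250)),0,150,0,0,0)]),alpha=2))
E
```

```text
time_s: 26.18
position: [0.6338, -0.1132, 0.137]
orientation: [-3.13, 0.265, -0.0]
wrist_force: [-0.3, 0.4, -3.6]
finger_gap: 0.045
gripper_force: 72.6
([-0.6, 1.4, 1.5, 'turn about tool z', np.float64(0.1)], 'tilt', [-0.0, -0.0, 0.0])
```

View pics/m7.png

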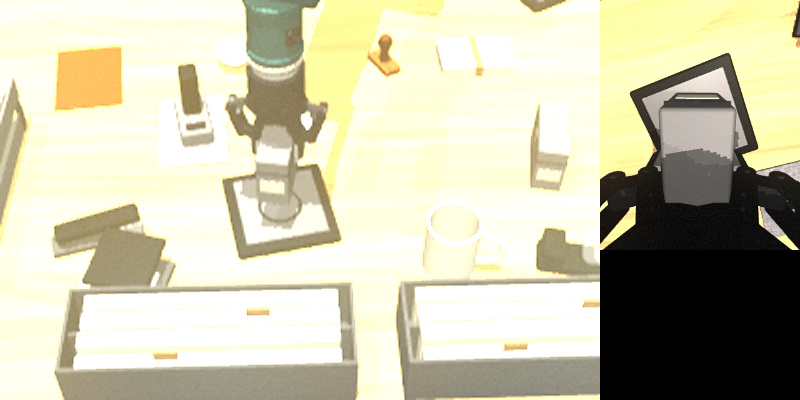

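The heavy case hangs upright over the reader pad, at crop (277,175). The scanner and the light case both stand upright. I'll settle for a moment and hand in.

```bash
python3 -m handwheel '{"travel":[[0,1,1],[0,1,1],[0,1,1],[0,1,1],[0,1,1],[0,1,1],[0,1,1],[0,1,1]],"delta_rot":[[0,0,0],[0,0,0],[0,0,0],[0,0,0],[0,0,0],[0,0,0],[0,0,0],[0,0,0]],"jaw":[1,1,1,1,1,1,1,1]}'; python3 -c "
from plant import arm
print(arm.hand_in())"
```

```text
time_s: 27.28
position: [0.6338, -0.1152, 0.1358]
orientation: [3.13, -0.267, 0.0]
wrist_force: [0.8, 0.5, -3.9]
finger_gap: 0.0454
gripper_force: 72.6
the job is handed in; nothing more can be done
None
```

I handed the job in at about 27 s: the slip is scanned and the scanner is back on its mat, the lighter case (about 1 N against about 4.5 N) is back in its place, and the heavier one is held upright with its underside about 6 cm above the reader pad; no verdict came back.

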